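# Open the hoop-lamp supply box in the festival workshop

### The job

Two grey supply boxes for the hoop lamps lie on the bench, each with its key in the lock. Unlock the one with the orange panel by turning its black key a quarter turn clockwise to the stop, then swing the orange panel up by its steel handle to 60 degrees or more and leave it standing open. Leave the blue panel shut and its key as it is.

Things in the scene. Friction and masses are not known exactly. Their poses are not given: they have to be found in the camera images.
- orange_case: Grey box, 180 mm front to back, 240 wide, 85 high, fixed to the bench; origin: centre of its underside, x to its back (hinge side), z up. Its top is the access panel, a flat orange plate of the same plan, 8 mm thick, top face 94 mm above the bench when shut, hinged along the box's back edge.
- orange_key_grip (a point): Black key standing in the orange panel's round lock, near the front (robot-side) edge. Point: middle of its bow, on the turning axis, 30 mm above the panel's top face. The bow is an upright block 40 mm long (x), 10 thick (y), 28 high, 16 to 44 mm above the panel; z up the turning axis. The handle begins 60 mm away.
- orange_key (a joint): Turn of that key, rad, growing clockwise seen from above. It starts locked, between 0 (bow pointing front to back) and 0.25; 1.57 is the stop, unlocked (bow along the front edge). Below about 1.1 a cam under the panel holds it shut. Light friction (0.06 N m); stays where it is left.
- orange_handle (a point): Steel handle of the orange panel: level round bar, 11 mm thick, 90 long, on two posts. Point: middle of the bar, 38 mm above the panel. Frame turns with the panel: x to the hinge, y along the bar, z off the panel. Hinge line, parallel to y: 150 mm along +x, 46 mm along -z; front edge 30 mm along -x. When well open, an upright gripper should let go with a small opening and leave upwards.
- orange_panel (a joint): Opening angle of the orange panel in rad: 0 shut and level, growing as its front edge rises and swings over towards the hinge; stop at 1.8. The hinge is stiff (1 N m of friction; 10 N at the handle opens it) and the panel stays at the angle where it is left.
- blue_key_end (a point): The other box, the same but with a blue panel, to be left alone: the end of its black key's bow nearest the robot, 18 mm off the key's axis, 30 mm above the blue panel.

How it is judged (in metres and radians):
On the way:
1. the orange panel's key is turned to the unlocked position while the panel is still shut (value of joint orange_key above 1.3 rad and value of joint orange_panel below 0.12 rad), for 0.2 s.
At the end, for the whole second after the job is handed in: The orange panel stands open by at least 0.87 rad (50 degrees) and at rest, its key still turned to unlocked (more than 1.15 rad), and the end of the blue panel's key is within 12 mm of where it was (value of joint orange_panel above 0.87 rad and velocity of joint orange_panel between -0.05 and 0.05 rad/s and value of joint orange_key above 1.15 rad and distance of blue_key_end from where it was at the start of the episode below 0.012 m); the robot touches nothing.
It fails at once if the blue panel's key is turned or the blue panel opened (key end moved by more than 12 mm) (distance of blue_key_end from where it was at the start of the episode above 0.012 m).
It also fails if it takes over 51 s, if anything falls off the work surface, if the arm or the gripper's body presses on something with over 40 N, if the wrist force passes 120 N, or if a joint passes its speed limit or range.

### The arm

A 6-joint arm with a two-finger parallel gripper is mounted at the origin on the work surface. World frame = base frame: x ahead of the robot, y to its left, z up, the work surface at z = 0. Lengths are in mm, angles in rad, forces in N, time in s.
With the tool pointing down it reaches from about 375 to 975 mm from the base axis. Payload 3.8 kg.
Tool frame: the origin (TCP) lies at the centre of the arm's flange, where the gripper is bolted on; the fingertips stand 173 mm ahead of it and the grasp point (between the pads) lies 155 mm ahead of it; x points along the fingers, z is the direction in which the jaws open and shut, and the axes are right-handed (so a half turn about x gives the same grasp; the last joint's range is limited). The gripper opens to 85 mm and grips with 20 to 120 N. Pads are 22 mm wide; open, the fingers measure 114 mm over their backs; the gripper's body (76 mm by 85 mm) begins 54 mm behind the grasp point. The pads swing forward as they close: fully open they stand 13 mm farther back than shut.
Start: joints at [1.153, 0.264, 1.604, -0, 1.274, -0.037], TCP at [250.871, 626.645, 404.68] pointing down, gripper open.
Joint ranges: [-2.63, 2.63], [-0.94, 2.18], [0.31, 2.57], [-1.31, 4.45], [0, 2.66], [-2.55, 2.55]. Speed limits (rad/s): [2.57, 2.57, 3.14, 3.14, 3.14, 3.14].

### API

Orientations are given as a rotation vector (axis times angle).
In Python, from plant import manip gives the robot as it stands.
- The arm moves only by the tool apply_moves, never from a script. Its argument "deltas" is a list of rows, each a list of 6 numbers: the shift along the tool's x, y, z in cm, then the turn, a rotation vector about the tool's x, y, z in rad. In form: [[dx, dy, dz, ax, ay, az], ...]. A call has 1 to 5 rows; each row is the pose to reach, as a shift and turn from the pose commanded when the call began, along the tool's axes at that moment; what a row does not reach only later rows make up. A row lasts 1/10 s, in which the tool goes at most 50 mm and 8.59 degrees, less where a joint would pass 70% of its speed; a pose out of reach is approached as far as the arm can. A call with a gripper value outside its range is refused whole. "fingers" is the closure in counts, from 0 (fully open) to 255 (shut), set as the call begins (left out, the last holds). The fingers move at their own pace and stop on an object; "grip_force" is the grip in N (left out, the last holds). Time passes only in rows, so rows that repeat a pose let the fingers close. It gives the time, the measured TCP pose, the force and the opening at its end, in the units of the state.
- manip.sense(): the state, without advancing time (a new reading comes with each control period).
- manip.read_camera(name): name is "scene" or "top"; returns a dict with "frame" (400x640x3 uint8, red, green, blue), "camera_matrix" (3x3 intrinsics, pixels), "k1" (the pictures are not rectified: a ray, as slopes to the right and down, at radius r is drawn at 1 + k1 r^2 times it, then the intrinsics apply), "camera_from_world" (4x4, takes a point from world to camera coordinates). Camera axes: x right, y down, z forward; pixel columns grow to the right and rows downward; lengths in mm; the calibration is good to about 2 mm. A picture is of the moment at which its call begins. There is no depth.
- manip.sign_off(): hands the job in, once; it reports no verdict.
The state is a dict: "time": time; "q": joint angles; "joint_vel": joint speeds; "effort": joint torques, N m; "tool_pos": TCP position; "tool_rot": TCP orientation; "ft_force": force on the tool from outside, world axes, zero at the start; "wrist_torque": the same for the moment, N m; "width": finger opening in mm.
Only numpy, scipy, OpenCV 4.12 (cv2) and the standard library are available. Lean on these libraries where they do the work, as an engineer would, in place of code of your own. Each camera call takes 0.05 s, during which the arm holds its last target. There are 200 camera calls.

## Working session

There is one attempt and no reset: what is moved stays moved. The work goes in short steps, Python scripts to look and compute and a tool call to move; the robot and the scene stay as the last step left them, time stands still between calls to the robot, and variables do not carry over. Pictures are saved under pics/ and viewed, about 8 in all and at most 12, crops included, and the job is handed in when it is done.

Besides the shell and the picture viewer there is one more tool, called after "Emit:" as name(argument=value, ...) on one line, values as JSON. apply_moves: Moves the arm, as the interface text tells. Its arguments: {"type":"object","properties":{"deltas":{"type":"array","items":{"type":"array","items":{"type":"number"}}},"fingers":{"type":"number"},"grip_force":{"type":"number"}},"required":["deltas"]}

```bash
mkdir -p pics; cat > h.py <<'E'
import numpy as np, cv2
from plant import manip
from scipy.spatial.transform import Rotation as R
def cam(n,save=None):
    c=manip.read_camera(n)
    if save: cv2.imwrite('pics/'+save+'.png',c['frame'][:,:,::-1])
    return c
def ray(c,px):
    K=np.array(c['camera_matrix'],float);k=c['k1']
    p=cv2.undistortPoints(np.array(px,float).reshape(-1,1,2),K,np.array([k,0,0,0,0.]))[:,0]
    T=np.array(c['camera_from_world']);Rm=T[:3,:3];o=-Rm.T@T[:3,3]
    return o,np.c_[p,np.ones(len(p))]@Rm
def onz(c,px,z):
    o,d=ray(c,px);return o+d*((z-o[2])/d[:,2])[:,None]
def proj(c,P):
    T=np.array(c['camera_from_world']);P=np.asarray(P,float).reshape(-1,3)
    return cv2.projectPoints(P,cv2.Rodrigues(T[:3,:3])[0],T[:3,3],np.array(c['camera_matrix'],float),np.array([c['k1'],0,0,0,0.]))[0][:,0]
E
python3 - <<'E'
from h import *
s=manip.sense();print(s)
for n in('scene','top'):
    c=cam(n,n+'0');print(n,c['k1'],c['camera_matrix'],np.round(c['camera_from_world'],3))
E
```

```text
{'time': 0.0, 'q': array([ 1.15312109e+00,  2.64786636e-01,  1.60537662e+00,  2.31371156e-05,
        1.27370035e+00, -3.69202748e-02]), 'joint_vel': array([ 0.00048707,  0.00043562,  0.00038477,  0.00017436, -0.00161453,
       -0.00105732]), 'effort': array([ 1.87689126e-03, -5.15101862e+01, -3.67314827e+01,  2.03722934e-04,
        1.27631030e-02, -8.83206127e-06]), 'tool_pos': array([250.71753995, 626.3446028 , 403.33760595]), 'tool_rot': array([-0.92554843,  1.36759746,  0.92359564]), 'ft_force': array([-0.33955583, -0.17632545, -0.2881381 ]), 'wrist_torque': array([ 0.01991829,  0.01610054, -0.03662624]), 'width': 85.50534197650954}
scene -0.07365063224369162 [[363.51797027   0.         326.08273425]
 [  0.         363.51797027 203.81105536]
 [  0.           0.           1.        ]] [[ 2.570000e-01  9.660000e-01  2.200000e-02 -1.062860e+02]
 [ 5.330000e-01 -1.220000e-01 -8.370000e-01 -1.928370e+02]
 [-8.060000e-01  2.270000e-01 -5.460000e-01  1.267597e+03]
 [ 0.000000e+00  0.000000e+00  0.000000e+00  1.000000e+00]]
top -0.09867500393484036 [[412.23826757   0.         319.80584078]
 [  0.         412.23826757 197.00923941]
 [  0.           0.           1.        ]] [[ 1.70000e-02 -1.00000e+00 -9.00000e-03 -2.15000e+01]
 [-9.88000e-01 -1.50000e-02 -1.56000e-01  5.41105e+02]
 [ 1.55000e-01  1.20000e-02 -9.88000e-01  8.49980e+02]
 [ 0.00000e+00  0.00000e+00  0.00000e+00  1.00000e+00]]
```

View pics/top0.png

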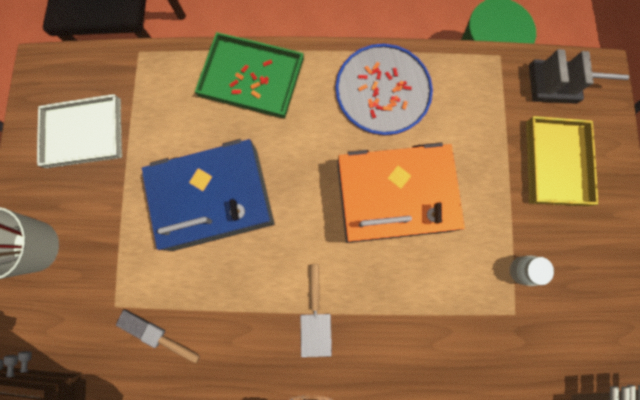

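View pics/scene0.png

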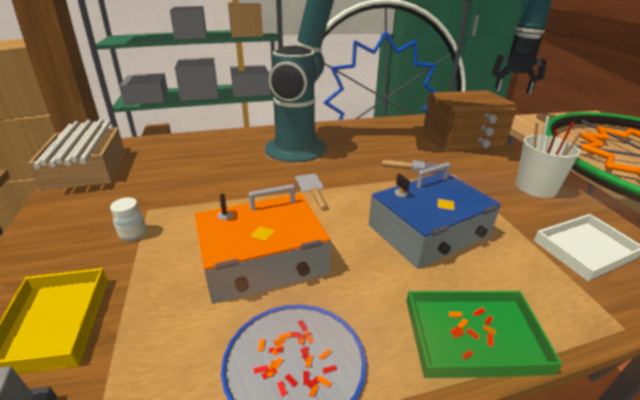

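The top view shows the orange panel with corners near (340,152), (452,146), (462,231) and (346,241), its key at (437,213) and its handle at (386,221). The blue box is on the left, with its key at (234,210). The scene view shows both boxes from behind.

```bash
python3 - <<'E'
from h import *
c=cam('top');d=cam('scene');f=c['frame'];hsv=cv2.cvtColor(f,cv2.COLOR_RGB2HSV)
m=cv2.inRange(hsv,(5,180,150),(18,255,255));m[:135]=0;m[260:]=0;m[:,:325]=0;m[:,475:]=0
m=cv2.morphologyEx(m,cv2.MORPH_CLOSE,np.ones((3,3)))
ct=max(cv2.findContours(m,cv2.RETR_EXTERNAL,cv2.CHAIN_APPROX_NONE)[0],key=cv2.contourArea)
h=cv2.convexHull(ct)[:,0]
W=onz(c,h,94)[:,:2]
r=cv2.minAreaRect(W.astype(np.float32));print(r);print(cv2.boxPoints(r))
# axis: x to back
b=cv2.boxPoints(r);ed=b[1]-b[0];a=np.arctan2(ed[1],ed[0]);a=(a+np.pi/4)%(np.pi/2)-np.pi/4;print('yaw',a)
ctr=np.array(r[0]);ux=np.array([np.cos(a),np.sin(a)]);uy=np.array([-ux[1],ux[0]])
v=f.astype(int);
dk=((f.max(2)<60)*255).astype(np.uint8);dk[:195]=0;dk[228:]=0;dk[:,:415]=0;dk[:,455:]=0
n,l,st,ce=cv2.connectedComponentsWithStats(dk);print(st[1:],ce[1:])
mm=cv2.inRange(hsv,(0,0,90),(180,90,255));mm[:205]=0;mm[235:]=0;mm[:,:350]=0;mm[:,455:]=0
n2,l2,st2,ce2=cv2.connectedComponentsWithStats(mm);print(st2[1:],ce2[1:])
for k in range(1,n2):
  if st2[k,4]>15:
    for z in (94,100,132): 
        p=onz(c,[ce2[k]],z)[0,:2];print(k,z,p,(p-ctr)@ux,(p-ctr)@uy)
    rr=cv2.minAreaRect(np.argwhere(l2==k)[:,::-1].astype(np.float32));print(rr)
A=cv2.resize(f[140:250,330:470],None,fx=5.6,fy=5.6,interpolation=cv2.INTER_CUBIC)[:,:,::-1]
cv2.imwrite('pics/k1.png',A[:600])
A=cv2.resize(d['frame'][170:300,185:340],None,fx=4.6,fy=4.6,interpolation=cv2.INTER_CUBIC)[:,:,::-1]
cv2.imwrite('pics/k2.png',A[:600])
E
```

```text
((548.2738647460938, -177.46139526367188), (178.5871124267578, 236.5990447998047), 6.777042388916016)
[[ 445.64413   -70.525635]
 [ 473.5643   -305.4715  ]
 [ 650.90356  -284.39716 ]
 [ 622.9834    -49.451294]]
yaw 0.11828184
[[435 205   4  17  55]] [[436.56363636 212.67272727]]
[[428 209   6  12  55]
 [360 216  52  10 244]] [[430.50909091 214.32727273]
 [385.53688525 220.45081967]]
1 94 [ 501.00761271 -239.22202472] -54.22413444217668 -55.751386217063484
1 100 [ 500.29640483 -237.65963608] -54.74600141191829 -54.11598726694925
1 132 [ 496.50329612 -229.32689666] -57.529291917206834 -45.39385953300686
((430.5, 214.5), (11.0, 5.0), 90.0)
2 94 [ 487.28038612 -147.18284873] -56.99425065733874 37.264596081094936
2 100 [ 486.66845881 -146.28612272] -57.49608308385122 38.22726776144562
2 132 [ 483.40484648 -141.50358401] -60.17252269191767 43.36151672331591
((385.39923095703125, 220.41636657714844), (5.16375207901001, 51.42912673950195), 84.68545532226562)
```

View pics/k1.png

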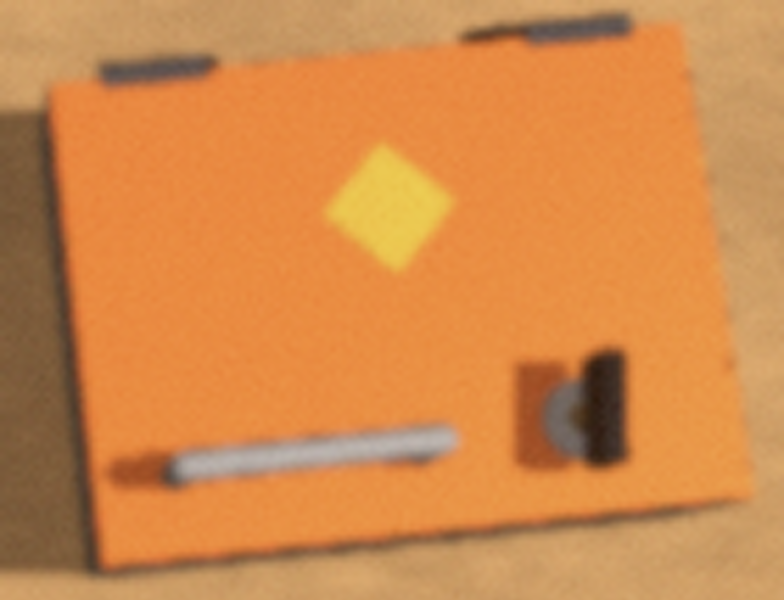

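View pics/k2.png

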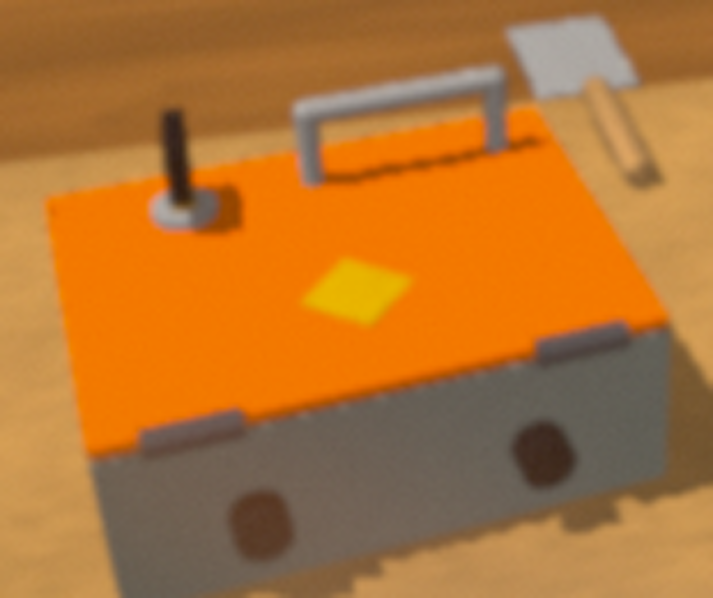

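The crops show the bow silhouette at about x 583–627, y 350–467 in the top crop, pointing nearly straight up the image. The handle bar runs from (180,468) to (455,437). The scene crop shows the bow edge-on at about (176,156).

```bash
python3 - <<'E'
from h import *
c=cam('top');d=cam('scene');f=c['frame']
up=cv2.resize(f[190:235,415:455],None,fx=8,fy=8,interpolation=cv2.INTER_CUBIC)
yaw=.118;ctr=np.array([548.3,-177.5]);ux=np.array([np.cos(yaw),np.sin(yaw)]);uy=np.array([-ux[1],ux[0]])
def rep(n,w): print(n,w.round(1),'local',((w[:2]-ctr)@ux).round(1),((w[:2]-ctr)@uy).round(1))
for th in (60,75,90):
    m=((up[:,:,0]<th)*255).astype(np.uint8)
    ct=max(cv2.findContours(m,0,1)[0],key=cv2.contourArea);r=cv2.minAreaRect(ct)
    b=(cv2.boxPoints(r)+.5)/8-.5+[415,190]
    w=onz(c,b,124);
    # long edges
    e=sorted([(b[i],b[(i+1)%4]) for i in range(4)],key=lambda t:np.linalg.norm(t[0]-t[1]))
    s=[np.mean(x,0) for x in e[:2]];s.sort(key=lambda p:p[1]);W=onz(c,s,124);v=(W[0]-W[1])
    print(th,r[1],'len',np.linalg.norm(v),'ang',np.arctan2(v[1],v[0]));rep('bow',W.mean(0))
# triangulate bow mid with scene
p=np.array([[438,212.9]]);q=np.array([[185+176/4.6,170+148/4.6]])
o1,d1=ray(c,p);o2,d2=ray(d,q);A=np.c_[d1[0],-d2[0]];t=np.linalg.lstsq(A,o2-o1,rcond=None)[0]
rep('tri',(o1+d1[0]*t[0]));rep('tri2',(o2+d2[0]*t[1]))
# handle ends triangulated: top crop (180,468),(450,437); scene crop ends: (300,108) right.., (497,75)
for a,bq in (((180,466),(499,73)),((455,437),(300,108))):
    p=np.array([[330+a[0]/5.6,140+a[1]/5.6]]);q=np.array([[185+bq[0]/4.6,170+bq[1]/4.6]])
    o1,d1=ray(c,p);o2,d2=ray(d,q);t=np.linalg.lstsq(np.c_[d1[0],-d2[0]],o2-o1,rcond=None)[0]
    rep('h',o1+d1[0]*t[0]);rep('h',o2+d2[0]*t[1])
    rep('h132',onz(c,p,134)[0])
s=manip.sense();print(R.from_rotvec(s['tool_rot']).as_matrix().round(3))
E
```

```text
60 (136.99996948242188, 36.99999237060547) len 33.86358400156546 ang -0.02548772536870688
bow [ 500.8 -243.6  124. ] local -55.0 -60.1
75 (146.0, 54.0) len 36.08977983580928 ang -0.025473926236189874
bow [ 500.9 -243.5  124. ] local -54.8 -60.0
90 (150.86366271972656, 64.4787826538086) len 37.26823553754929 ang -0.008753534693204315
bow [ 501. -243.  124.] local -54.7 -59.5
tri [ 500.  -245.3  127.9] local -55.9 -61.6
tri2 [ 500.2 -243.8  127.4] local -55.6 -60.1
h [477.2 -96.1 134. ] local -61.0 89.2
h [477.8 -93.4 133.8] local -60.1 91.8
h132 [477.2 -96.1 134. ] local -61.0 89.2
h [ 488.5 -190.9  134.6] local -61.0 -6.3
h [ 489.  -187.4  133.9] local -60.0 -2.8
h132 [ 488.6 -191.1  134. ] local -60.9 -6.4
[[-0.    -0.928  0.372]
 [-0.001  0.372  0.928]
 [-1.     0.    -0.001]]
```

```bash
cat >> h.py <<'E'
def rot(az): # tool x down, tool z at azimuth az
    z=np.array([np.cos(az),np.sin(az),0]);x=np.array([0,0,-1.]);return R.from_matrix(np.c_[x,np.cross(z,x),z])
def delta(p,az):
    s=manip.sense();r=R.from_rotvec(s['tool_rot'])
    dp=r.inv().apply(np.array(p)-s['tool_pos'])/10;dr=(r.inv()*rot(az)).as_rotvec()
    m=r.as_matrix();print('t',round(s['time'],2),'pos',s['tool_pos'].round(1),'az',np.arctan2(m[1,2],m[0,2]).round(3),'F',s['ft_force'].round(1),'M',s['wrist_torque'].round(2),'w',round(s['width'],1))
    print('delta',dp.round(2),dr.round(3),np.linalg.norm(dp))
E
python3 -c "
from h import *
delta([500.7,-243.7,400],1.55)"
```

```text
t 0.3 pos [250.9 626.5 404.2] az 1.19 F [-0.4 -0.1  0.8] M [ 0.01 -0.03 -0.01] w 85.4
delta [  0.48 -55.54 -71.5 ] [-0.36  -0.001 -0.   ] 90.53998279472893
```

Emit:
apply_moves(deltas=[[0, -2.9, -3.7, 0, 0, 0], [0, -5.8, -7.5, 0, 0, 0], [0, -8.7, -11.2, 0, 0, 0], [0, -11.6, -15, 0, 0, 0], [0, -14.5, -18.7, 0, 0, 0]], fingers=130, grip_force=40)

```text
time: 0.8
tool_pos: [316.0, 397.3, 404.7]
tool_rot: [-0.925, 1.365, 0.925]
ft_force: [0.3, -0.3, -0.2]
width: 41.9
```

Emit:
apply_moves(deltas=[[0, -2.9, -3.7, 0, 0, 0], [0, -5.8, -7.5, 0, 0, 0], [0, -8.7, -11.2, 0, 0, 0], [0, -11.6, -15, 0, 0, 0], [0, -14.5, -18.7, 0, 0, 0]])

```text
time: 1.3
tool_pos: [381.0, 169.8, 405.0]
tool_rot: [-0.925, 1.364, 0.924]
ft_force: [1.5, -0.3, 0.8]
width: 42.1
```

Emit:
apply_moves(deltas=[[0, -2.9, -3.7, 0, 0, 0], [0, -5.8, -7.5, 0, 0, 0], [0, -8.7, -11.2, 0, 0, 0], [0, -11.6, -15, 0, 0, 0], [0, -13.5, -17.4, 0, 0, 0]])

```text
time: 1.8
tool_pos: [442.0, -42.9, 405.1]
tool_rot: [-0.924, 1.366, 0.921]
ft_force: [1.1, 1.2, 0.1]
width: 41.8
```

```bash
python3 -c "
from h import *
delta([500.7,-243.7,400],1.55)"
```

```text
t 1.8 pos [442.  -42.9 405.1] az 1.188 F [1.1 1.2 0.1] M [ 0.01 -0.02  0.04] w 41.8
delta [  0.53 -12.95 -16.43] [-0.362 -0.001  0.001] 20.93076814469084
```

Emit:
apply_moves(deltas=[[0, -2.9, -3.7, -0.07, 0, 0], [0, -5.8, -7.4, -0.15, 0, 0], [0.5, -8.7, -11.1, -0.22, 0, 0], [2, -11.4, -14.5, -0.3, 0, 0], [4.0, -12.95, -16.43, -0.362, 0, 0]])

```text
time: 2.3
tool_pos: [501.9, -244.1, 365.7]
tool_rot: [-1.199, 1.217, 1.192]
ft_force: [-0.0, -1.0, 0.4]
width: 41.9
```

Emit:
apply_moves(deltas=[[0, 0, 0, 0, 0, 0], [0, 0, 0, 0, 0, 0]])

```text
time: 2.5
tool_pos: [500.6, -240.9, 363.9]
tool_rot: [-1.192, 1.219, 1.196]
ft_force: [0.3, -0.1, 0.6]
width: 41.5
```

```bash
python3 - <<'E'
from h import *
delta([500.7,-243.7,281],1.55)
c=cam('top');d=cam('scene')
A=cv2.resize(c['frame'][140:250,370:500],None,fx=4,fy=4,interpolation=cv2.INTER_CUBIC)
B=cv2.resize(d['frame'][120:260,180:310],None,fx=3.14,fy=3.14,interpolation=cv2.INTER_CUBIC)
B=cv2.resize(B,(408,440));cv2.imwrite('pics/a.png',np.hstack([A[:,:390],B])[:,:,::-1])
E
```

```text
t 2.5 pos [ 500.6 -240.9  363.9] az 1.55 F [ 0.3 -0.1  0.6] M [0.01 0.06 0.05] w 41.5
delta [ 8.29 -0.03 -0.29] [-0.     0.001 -0.002] 8.294409477957524
```

View pics/a.png

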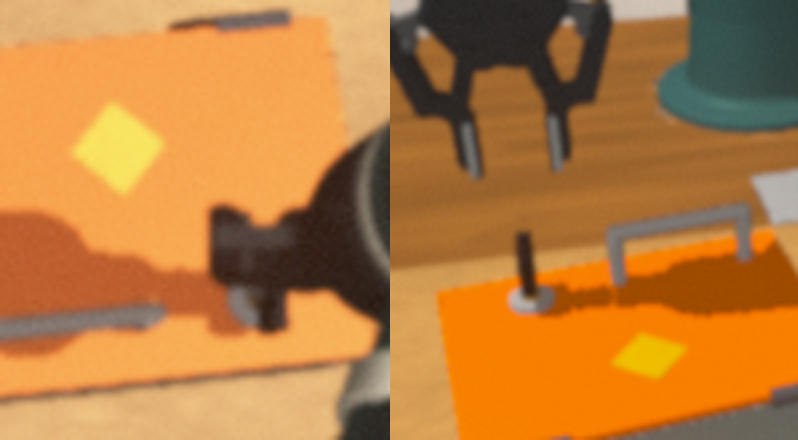

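The fingers straddle the key line: the pads are at about (470,150) and (557,150) above the key at (525,255) in the scene half. I'll descend and grip.

Emit:
apply_moves(deltas=[[2.5, 0, -0.3, 0, 0, 0], [5, 0, -0.3, 0, 0, 0], [7, 0, -0.3, 0, 0, 0], [8.2, 0, -0.3, 0, 0, 0], [8.2, 0, -0.3, 0, 0, 0]])

```text
time: 3.1
tool_pos: [500.3, -242.4, 281.7]
tool_rot: [-1.194, 1.218, 1.198]
ft_force: [-1.0, 0.0, 0.3]
width: 41.8
```

Emit:
apply_moves(deltas=[[0, 0, 0, 0, 0, 0], [0, 0, 0, 0, 0, 0], [0, 0, 0, 0, 0, 0], [0, 0, 0, 0, 0, 0], [0, 0, 0, 0, 0, 0]], fingers=255, grip_force=25)

```text
time: 3.6
tool_pos: [501.6, -244.0, 284.4]
tool_rot: [-1.197, 1.217, 1.193]
ft_force: [0.4, 1.0, 5.7]
width: 9.6
```

```bash
python3 -c "
from h import *
delta([500.7,-243.7,281],1.55)"
```

```text
t 3.6 pos [ 501.6 -244.   284.4] az 1.552 F [0.4 1.  5.7] M [0.17 0.03 0.02] w 9.6
delta [0.34 0.09 0.03] [ 0.002 -0.001  0.003] 0.35794256714578027
```

Gripped at 9.6 mm. The fingertips are pressing lightly on something below (5.7 N), so I'll raise 3 mm and then turn clockwise.

Emit:
apply_moves(deltas=[[-0.3, 0, 0, 0, 0, 0], [-0.3, 0, 0, 0.1, 0, 0], [-0.3, 0, 0, 0.2, 0, 0], [-0.3, 0, 0, 0.3, 0, 0], [-0.3, 0, 0, 0.4, 0, 0]])

```text
time: 4.1
tool_pos: [501.6, -244.2, 285.6]
tool_rot: [-0.894, 1.379, 0.89]
ft_force: [4.8, -2.2, -4.6]
width: 9.7
```

```bash
python3 -c "
from h import *
delta([500.7,-243.7,284],0.12)"
```

```text
t 4.1 pos [ 501.6 -244.2  285.6] az 1.148 F [ 4.8 -2.2 -4.6] M [-0.41 -0.61  0.08] w 9.7
delta [0.16 0.1  0.01] [1.028e+00 1.000e-03 3.000e-03] 0.18880643852960138
```

Emit:
apply_moves(deltas=[[0.1, 0, 0, 0.11, 0, 0], [0.1, 0, 0, 0.22, 0, 0], [0.1, 0, 0, 0.33, 0, 0], [0.1, 0, 0, 0.44, 0, 0], [0.1, 0, 0, 0.55, 0, 0]])

```text
time: 4.6
tool_pos: [501.4, -244.5, 285.3]
tool_rot: [-0.47, 1.519, 0.466]
ft_force: [1.5, -2.8, -0.0]
width: 9.8
```

```bash
python3 -c "
from h import *
delta([500.7,-243.7,284],0.12)"
```

```text
t 4.6 pos [ 501.4 -244.5  285.3] az 0.598 F [ 1.5 -2.8 -0. ] M [-0.51 -0.12  0.09] w 9.8
delta [ 0.13  0.11 -0.01] [0.478 0.001 0.003] 0.16783288625781662
```

Emit:
apply_moves(deltas=[[0, 0, 0, 0.11, 0, 0], [0, 0, 0, 0.22, 0, 0], [0, 0, 0, 0.33, 0, 0], [0, 0, 0, 0.44, 0, 0], [0, 0, 0, 0.48, 0, 0]])

```text
time: 5.1
tool_pos: [501.1, -244.7, 285.3]
tool_rot: [-0.096, 1.568, 0.092]
ft_force: [0.9, -3.6, 0.8]
width: 9.4
```

```bash
python3 -c "
from h import *
delta([500.7,-243.7,284],0.12)"
```

```text
t 5.1 pos [ 501.1 -244.7  285.3] az 0.119 F [ 0.9 -3.6  0.8] M [-0.56  0.04  0.07] w 9.4
delta [ 0.13  0.1  -0.03] [-0.001  0.001  0.003] 0.16613971846025868
```

The moment is still only friction (0.07 N m), so I'll nudge on to feel the stop.

Emit:
apply_moves(deltas=[[0, 0, 0, 0.04, 0, 0], [0, 0, 0, 0.07, 0, 0], [0, 0, 0, 0.07, 0, 0]])

```text
time: 5.4
tool_pos: [501.1, -244.5, 285.3]
tool_rot: [-0.044, 1.57, 0.04]
ft_force: [0.5, -5.6, 2.2]
width: 9.5
```

```bash
python3 -c "
from h import *
delta([500.7,-243.7,284],0.12)"
```

```text
t 5.4 pos [ 501.1 -244.5  285.3] az 0.054 F [ 0.5 -5.6  2.2] M [-0.92  0.06  0.96] w 9.5
delta [ 0.13  0.09 -0.04] [-0.066  0.001  0.003] 0.16364930302588113
```

The moment rose to 0.96 N m, so the key is at its stop. Next I release and rise.

Emit:
apply_moves(deltas=[[0, 0, 0, -0.05, 0, 0], [0, 0, 0, -0.05, 0, 0], [0, 0, 0, -0.05, 0, 0], [0, 0, 0, -0.05, 0, 0]], fingers=130)

```text
time: 5.8
tool_pos: [500.7, -243.4, 284.4]
tool_rot: [-0.079, 1.57, 0.08]
ft_force: [0.4, -0.4, 0.1]
width: 42.1
```

Emit:
apply_moves(deltas=[[-2, 0, 0, 0, 0, 0], [-5, 0, 0, 0, 0, 0], [-8, 0, 0, 0, 0, 0], [-9, 0, 0, 0, 0, 0]])

```text
time: 6.2
tool_pos: [501.8, -244.1, 378.3]
tool_rot: [-0.082, 1.564, 0.077]
ft_force: [1.4, -0.2, 0.9]
width: 41.7
```

```bash
python3 - <<'E'
from h import *
delta([483.0,-142.5,370],0.118)
c=cam('top');d=cam('scene')
A=cv2.resize(c['frame'][140:250,370:500],None,fx=4,fy=4,interpolation=cv2.INTER_CUBIC)
B=cv2.resize(d['frame'][120:260,180:310],(408,440),interpolation=cv2.INTER_CUBIC)
cv2.imwrite('pics/b.png',np.hstack([A[:,:390],B])[:,:,::-1])
E
```

```text
t 6.2 pos [ 501.8 -244.1  378.3] az 0.101 F [ 1.4 -0.2  0.9] M [-0.02 -0.04 -0.02] w 41.7
delta [ 0.8  10.3  -0.85] [-0.017  0.005  0.003] 10.368004948418905
```

View pics/b.png

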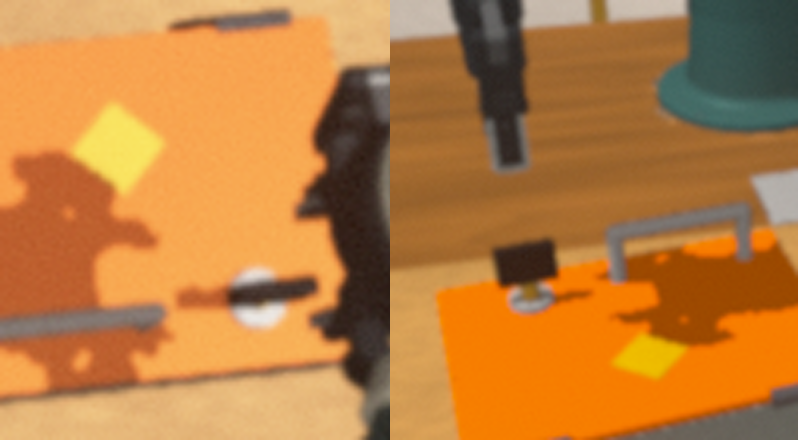

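The key now lies along the front edge (bow at about (525,262) in the scene half) and the panel is still shut. Next is the handle.

Emit:
apply_moves(deltas=[[0, 3, -0.3, -0.01, 0, 0], [0, 7, -0.6, -0.017, 0, 0], [0, 10.3, -0.85, -0.017, 0, 0], [0.8, 10.3, -0.85, -0.017, 0, 0], [0.8, 10.3, -0.85, -0.017, 0, 0]])

```text
time: 6.8
tool_pos: [480.9, -141.3, 363.8]
tool_rot: [-0.094, 1.573, 0.096]
ft_force: [0.3, -0.6, -0.3]
width: 41.8
```

```bash
python3 -c "
from h import *
delta([483,-142.5,287],0.118)"
```

```text
t 6.8 pos [ 480.9 -141.3  363.8] az 0.121 F [ 0.3 -0.6 -0.3] M [-0.05  0.    0.02] w 41.8
delta [ 7.68 -0.15  0.23] [ 0.003 -0.004 -0.002] 7.683198684571275
```

Emit:
apply_moves(deltas=[[2, -0.1, 0.2, 0, 0, 0], [4.5, -0.1, 0.2, 0, 0, 0], [6.8, -0.1, 0.2, 0, 0, 0], [7.6, -0.1, 0.2, 0, 0, 0], [7.6, -0.1, 0.2, 0, 0, 0]])

```text
time: 7.3
tool_pos: [483.3, -143.4, 288.6]
tool_rot: [-0.091, 1.573, 0.094]
ft_force: [-0.4, 0.4, -0.2]
width: 42.2
```

Emit:
apply_moves(deltas=[[0, 0, 0, 0, 0, 0], [0, 0, 0, 0, 0, 0], [0, 0, 0, 0, 0, 0], [0, 0, 0, 0, 0, 0], [0, 0, 0, 0, 0, 0]], fingers=255, grip_force=40)

```text
time: 7.8
tool_pos: [484.1, -143.3, 291.8]
tool_rot: [-0.095, 1.568, 0.093]
ft_force: [-4.6, -2.7, 5.6]
width: 9.2
```

```bash
python3 - <<'E'
from h import *
delta([483,-142.5,287],0.118)
for d in (10,20,30,40,50,60,68):
    t=np.deg2rad(d);print(d,'x(fwd) cm',(-15*np.cos(t)+4.6*np.sin(t)+15).round(2),'up',(15*np.sin(t)+4.6*np.cos(t)-4.6).round(2))
E
```

```text
t 7.8 pos [ 484.1 -143.3  291.8] az 0.119 F [-4.6 -2.7  5.6] M [-0.52  0.73  0.05] w 9.2
delta [ 0.48  0.1  -0.1 ] [0.001 0.    0.002] 0.5006798706743154
10 x(fwd) cm 1.03 up 2.53
20 x(fwd) cm 2.48 up 4.85
30 x(fwd) cm 4.31 up 6.88
40 x(fwd) cm 6.47 up 8.57
50 x(fwd) cm 8.88 up 9.85
60 x(fwd) cm 11.48 up 10.69
68 x(fwd) cm 13.65 up 11.03
```

Emit:
apply_moves(deltas=[[-0.6, 0, 0.2, 0, 0, 0], [-1.2, 0, 0.4, 0, 0, 0], [-1.8, 0, 0.65, 0, 0, 0], [-2.5, 0, 1.0, 0, 0, 0], [-2.5, 0, 1.0, 0, 0, 0]])

```text
time: 8.3
tool_pos: [493.2, -142.2, 314.5]
tool_rot: [-0.095, 1.572, 0.093]
ft_force: [-2.8, -6.1, -3.8]
width: 9.2
```

```bash
python3 - <<'E'
from h import *
delta([483,-142.5,287],0.118)
c=cam('top');d=cam('scene')
A=cv2.resize(c['frame'][140:250,330:460],None,fx=3,fy=3,interpolation=cv2.INTER_CUBIC)
B=cv2.resize(d['frame'][120:270,185:345],(480,450),interpolation=cv2.INTER_CUBIC)
cv2.imwrite('pics/c.png',np.hstack([cv2.resize(A,(320,450)),B])[:,:,::-1])
E
```

```text
t 8.3 pos [ 493.2 -142.2  314.5] az 0.12 F [-2.8 -6.1 -3.8] M [-0.91  0.56 -0.01] w 9.2
delta [ 2.75  0.1  -1.01] [ 0.002 -0.003  0.001] 2.9343184877873023
```

View pics/c.png

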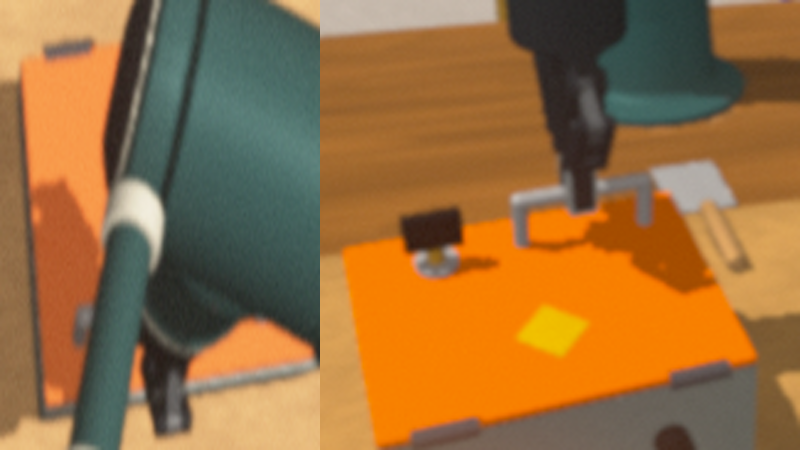

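The gripper holds the bar (pads at about (583,190)) and the panel has begun to lift. I'll carry on along the arc.

Emit:
apply_moves(deltas=[[-1.2, 0, 0.7, 0, 0, 0], [-2.3, 0, 1.45, 0, 0, 0], [-3.4, 0, 2.3, 0, 0, 0], [-4.35, 0, 3.3, 0, 0, 0], [-4.35, 0, 3.3, 0, 0, 0]])

```text
time: 8.9
tool_pos: [524.7, -138.6, 358.8]
tool_rot: [-0.095, 1.579, 0.093]
ft_force: [-13.6, -5.2, 7.1]
width: 9.6
```

```bash
python3 - <<'E'
from h import *
delta([483,-142.5,287],0.118)
E
```

```text
t 8.9 pos [ 524.7 -138.6  358.8] az 0.12 F [-13.6  -5.2   7.1] M [-0.94  2.34  0.04] w 9.6
delta [ 7.22  0.11 -4.11] [ 0.002 -0.01   0.001] 8.311744152907764
```

Emit:
apply_moves(deltas=[[-1.0, 0, 1.1, 0, 0, 0], [-1.9, 0, 2.2, 0, 0, 0], [-2.6, 0, 3.4, 0, 0, 0], [-3.2, 0, 4.6, 0, 0, 0], [-3.2, 0, 4.6, 0, 0, 0]])

```text
time: 9.4
tool_pos: [571.4, -133.0, 393.2]
tool_rot: [-0.095, 1.574, 0.093]
ft_force: [-12.4, -3.2, 12.2]
width: 9.1
```

```bash
python3 - <<'E'
from h import *
delta([483,-142.5,287],0.118)
E
```

```text
t 9.4 pos [ 571.4 -133.   393.2] az 0.119 F [-12.4  -3.2  12.2] M [-0.48  2.19 -0.  ] w 9.1
delta [10.67  0.12 -8.84] [ 0.001 -0.005  0.001] 13.854807463611603
```

Emit:
apply_moves(deltas=[[-0.6, 0, 1.2, 0, 0, 0], [-1.1, 0, 2.5, 0, 0, 0], [-1.4, 0, 3.8, 0, 0, 0], [-1.5, 0, 4.9, 0, 0, 0], [-1.5, 0, 4.9, 0, 0, 0]])

```text
time: 9.9
tool_pos: [621.2, -126.9, 407.6]
tool_rot: [-0.095, 1.57, 0.093]
ft_force: [-4.9, -3.0, 6.4]
width: 9.4
```

```bash
python3 - <<'E'
from h import *
delta([483,-142.5,287],0.118)
d=cam('scene')
cv2.imwrite('pics/d.png',cv2.resize(d['frame'][60:300,140:400],(780,720)[:2] if 0 else (650,600),interpolation=cv2.INTER_CUBIC)[:,:,::-1])
E
```

```text
t 9.9 pos [ 621.2 -126.9  407.6] az 0.119 F [-4.9 -3.   6.4] M [-0.52  1.13 -0.04] w 9.4
delta [ 12.08   0.12 -13.89] [ 0.001 -0.001  0.001] 18.407675624468627
```

View pics/d.png

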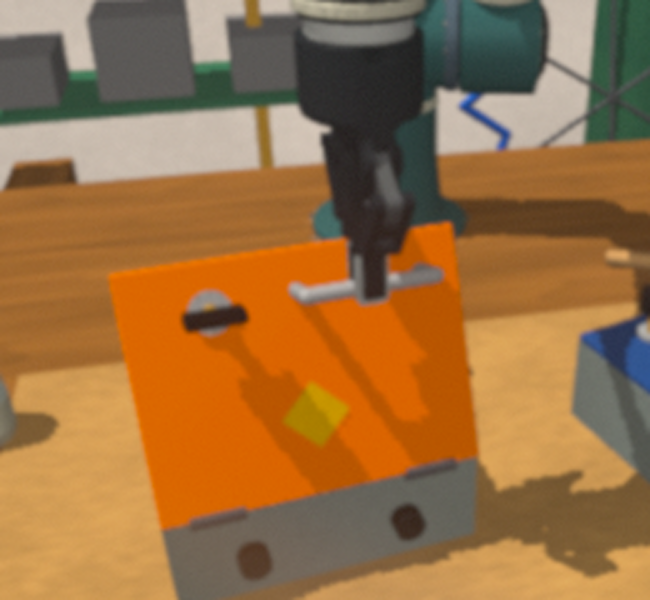

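The panel stands at about 68°, with the key still along the edge. I'll release slightly and leave upward.

Emit:
apply_moves(deltas=[[0, 0, 0, 0, 0, 0], [0, 0, 0, 0, 0, 0], [0, 0, 0, 0, 0, 0], [0, 0, 0, 0, 0, 0]], fingers=192)

```text
time: 10.35
tool_pos: [621.1, -126.3, 405.9]
tool_rot: [-0.093, 1.569, 0.094]
ft_force: [0.1, 0.6, -0.3]
width: 21.0
```

Emit:
apply_moves(deltas=[[-0.8, 0, 0, 0, 0, 0], [-1.8, 0, 0, 0, 0, 0], [-3, 0, 0, 0, 0, 0], [-4.5, 0, 0, 0, 0, 0]])

```text
time: 10.75
tool_pos: [621.1, -126.5, 452.5]
tool_rot: [-0.094, 1.568, 0.093]
ft_force: [-0.7, 0.5, -0.0]
width: 21.2
```

Emit:
apply_moves(deltas=[[-2, 0, 0, 0, 0, 0], [-5, 0, 0, 0, 0, 0], [-8, 0, 0, 0, 0, 0], [-10, 0, 0, 0, 0, 0], [-10, 0, 0, 0, 0, 0]])

```text
time: 11.25
tool_pos: [621.2, -126.5, 557.5]
tool_rot: [-0.096, 1.56, 0.091]
ft_force: [0.4, 0.2, -0.2]
width: 21.2
```

```bash
python3 - <<'E'
from h import *
delta([483,-142.5,287],0.118)
d=cam('scene')
cv2.imwrite('pics/e.png',cv2.resize(d['frame'][60:300,140:520],(800,505),interpolation=cv2.INTER_CUBIC)[:,:,::-1])
E
```

```text
t 11.25 pos [ 621.2 -126.5  557.5] az 0.119 F [ 0.4  0.2 -0.2] M [ 0.06  0.03 -0.05] w 21.2
delta [ 26.92   0.15 -14.15] [0.001 0.009 0.003] 30.418808546800747
```

View pics/e.png

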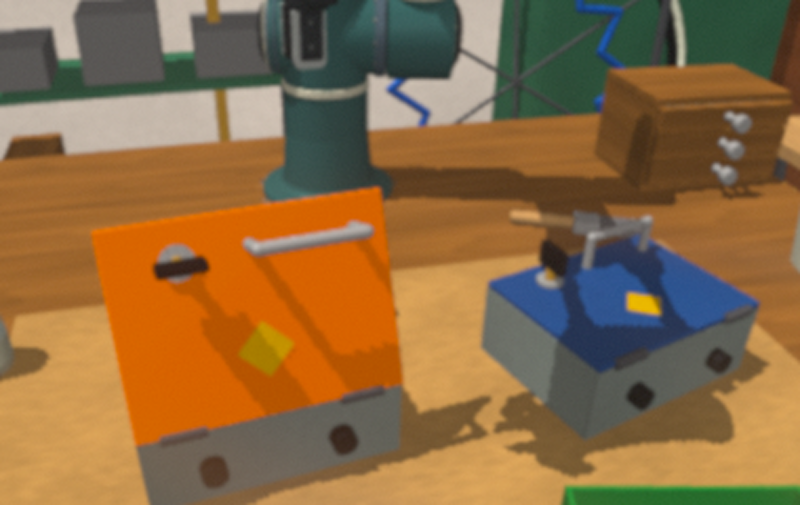

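The panel stands open with its top corners at about (93,231) and (381,187). The key lies along the edge, the blue box is untouched and the gripper is clear. I'll check the angle numerically, then hand in.

```bash
python3 - <<'E'
from h import *
d=cam('scene');yaw=.118;u=np.array([np.cos(yaw),np.sin(yaw)]);v=np.array([-u[1],u[0]]);ctr=np.array([548.3,-177.5])
obs=np.array([[140+93/2.105,60+231/2.105],[140+381/2.105,60+187/2.105]])
best=[]
for a in range(40,95):
    t=np.deg2rad(a);x=90-180*np.cos(t)+8*np.sin(t);z=86+180*np.sin(t)+8*np.cos(t)
    P=[[*(ctr+u*x+v*y),z] for y in(-120,120)]
    best.append((np.abs(proj(d,P)-obs).mean(),a))
print(sorted(best)[:3])
if sorted(best)[0][1]>=57: print(manip.sign_off())
E
```

```text
[(np.float64(0.30589090076174585), 68), (np.float64(0.3164506188370595), 67), (np.float64(0.4290258149147803), 69)]
the job is handed in; nothing more can be done
None
```

I turned the orange box's key clockwise to its stop, swung the orange panel up by its handle to about 68°, let go, and handed the job in at about 11 s. Handing in reports no verdict, so the results below are from my own checks.

- **Key:** the wrist moment rose to 0.96 N m at the end of the turn, which I took as the stop. The picture taken after I let go of the key showed it along the front edge with the panel still shut. It was still there in the last picture.
- **Panel:** the last picture's panel corners fit an opening of 67–69°, with about 0.3 px error. I did not measure the panel's speed directly.
- **Blue box:** its panel is shut and its key looks unchanged in the last picture. I judged that by eye, without measuring the key end against the start. The arm did not work near it.
- **Clearance:** the gripper was well above everything, and wrist forces were under 1 N after letting go.

- **Odd readings:** when the gripper closed on the key and on the handle, the tool was pushed up about 3 mm with about 6 N. The 11 mm handle bar also read as 9.2 mm. Neither affected the job, and wrist forces stayed under about 18 N in the readings I took.

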